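# Hang the specimen basket inside the balance's draught shield

### The arm

A 6-joint arm with a two-finger parallel gripper is mounted at the origin on the work surface. World frame = base frame: x ahead of the robot, y to its left, z up, the work surface at z = 0. Lengths are in mm, angles in rad, forces in N, time in s.
With the tool pointing down it reaches from about 350 to 975 mm from the base axis. Payload 7.1 kg.
Tool frame: the origin (TCP) lies midway between the tips of the shut fingers; the grasp point (between the pads) lies pinch_z behind it (pinch_z is the distance from the TCP to the grasp point, in mm); z points along the fingers, y is the line along which they close (so a half turn about z gives the same grasp; the last joint's range is limited). The gripper opens to 88 mm and grips with 3 to 60 N. Pads are 20 mm wide; open, the fingers measure 115 mm over their backs; the gripper's body (75 mm by 178 mm) begins 61 mm behind the grasp point.
Start: joints at [-1.234, 0.423, 1.63, -0, 1.089, -0.019], TCP at [217.729, -585.832, 222.675] pointing down, gripper open.
Joint ranges: [-3, 3], [-0.9, 2.11], [0.09, 2.58], [-1.31, 4.45], [0.11, 2.69], [-2.54, 2.54]. Speed limits (rad/s): [2.39, 2.39, 3.01, 3.14, 3.14, 3.14].

### API

Orientations are given as a unit quaternion [x, y, z, w].
In Python, from workcell import get_obs, grab_frame, sign_off, boxes_of, pinch_z gives the robot as it stands.
- The arm moves only by the tool carry_out, never from a script. Its argument "motion" is a list of rows, each a list of 3 entries, a list of its own where there are three numbers: the shift along the tool's x, y, z in cm, then the turn about the tool's z in rad, then the opening, from 0 (shut) to 1 (fully open). A call has 1 to 10 rows; each row is the pose to reach, as a shift and turn from the pose commanded when the call began, along the tool's axes at that moment; what a row does not reach only later rows make up. A row lasts 1/10 s, in which the tool goes at most 50 mm and 8.59 degrees, less where a joint would pass 70% of its speed; a pose out of reach is approached as far as the arm can. A call with a gripper value outside its range is refused whole. The fingers move at their own pace and stop on an object; "grip_force" is the grip in N (left out, the last holds). Time passes only in rows, so rows that repeat a pose let the fingers close. It gives the time, the measured TCP pose, the force, the opening and the grip force at its end, in the units of the state.
- get_obs(): the state, without advancing time (a new reading comes with each control period).
- grab_frame(name): name is "side" or "top" or "wrist"; returns a dict with "pixels" (400x640x3 uint8, red, green, blue), "camera_matrix" (3x3 intrinsics, pixels), "k1" (the pictures are not rectified: a ray, as slopes to the right and down, at radius r is drawn at 1 + k1 r^2 times it, then the intrinsics apply), "world_to_cam" (4x4, takes a point from world to camera coordinates). Camera axes: x right, y down, z forward; pixel columns grow to the right and rows downward; lengths in mm; the calibration is good to about 2 mm. A picture is of the moment at which its call begins. There is no depth.
- sign_off(): hands the job in; it is judged then, once.
Trained networks look in a picture, given as the dict that the camera call returned (one of the last four; its "shot" number tells which), for a name from the list of things; names that differ only in an ending like _2 or _b are one class to them, and where a whole thing is asked for, a point or a joint stands for the part that bears it (a point fixed in the world has none). Each returns a list of dicts, best first, with "score" (0 to 1); they miss things now and then, are a little off and sometimes report something else, mostly with a low value. They report only what shows in the picture. A call takes as long as a camera call. They do not tell look-alikes from the thing itself.
- boxes_of(query, picture): "centre" ([column, row] in pixels, amid what is visible of it).
The state is a dict: "t": time; "q": joint angles; "joint_vel": joint speeds; "tau": joint torques, N m; "ee_pos": TCP position; "ee_rot": TCP orientation; "ft_force": force on the tool from outside, world axes, zero at the start; "torque": the same for the moment, N m; "grip_width": finger opening in mm; "finger_force": force on a finger pad.
Only numpy, scipy, OpenCV 4.12 (cv2) and the standard library are available. Lean on these libraries where they do the work, as an engineer would, in place of code of your own. Each camera call takes 0.05 s, during which the arm holds its last target. There are 200 camera calls.

### The job

Get the balance ready to weigh the brass specimen: slide the glass lid of its draught shield open by the black handle, lift the specimen basket by its white handle, lower it through the opening and set it down gently, without dropping it or pressing on the pan, to hang by its crook in the middle of the crossbar above the pan. Do not touch the glass walls or their frame with the basket or the arm, keep the specimen in the basket, and leave the other vessels and bottles where they stand. Then let go and close the lid fully.

Things in the scene. Friction and masses are not known exactly. Their poses are not given: they have to be found in the camera images.
- balance: White precision balance, 205 mm wide (y), display and keys on its front (-x) part, body 51 mm high, fixed to the bench. Origin on the bench under the middle of the pan; x points to the balance's rear, y to its left, z up. The body reaches from x = -210 to +100 mm. Its place and yaw on the bench vary.
- shield: The four glass walls of the draught shield with their aluminium frame, fixed on the balance (same origin and axes as the balance). Inner faces at x = -100 and +80 mm and at y = -80 and +80 mm; walls 4 mm thick, from 51 to 284 mm above the bench. Open at the top under the lid. Must not be touched.
- lid (a joint): The glass lid slides over the shield's top along the balance's x: 0 is fully closed; it grows to 0.180 m (stop) as the lid is pushed to the rear (+x). About 1.5 N of friction; it stays where it is left. 188 x 166 mm, 5 mm thick, upper face 289.5 mm above the bench; at 0 its front edge lies at x = -104 mm. At the start it is open by 0 to 30 mm.
- lid_handle (a point): Middle of the upper edge of the lid's black handle: an upright ridge 12 mm thick (along the balance's x), 70 mm long (y) and 26 mm high, standing on the lid 34 mm behind its front edge. This point is 315.5 mm above the bench and moves with the lid.
- pan: Round steel weighing pan, 120 mm across, inside the shield. Origin at the centre of its upper face, 60 mm above the bench; axes as the balance's. It rides on a soft spring and sinks about 0.7 mm per newton; sinking 4.5 mm (7 N, the hung weight included) or a knock of over 8 N is an overload. Two steel uprights (8 mm round, 178 mm high) stand on it at y = -66 and +66 mm and carry the crossbar.
- under_bar (a point): Centre of the pan's face, straight below the hanging place. The crossbar is a steel rod 8 mm thick along y, at x = 0, with two brass collars (13 mm across, 14 mm apart inside) either side of y = 0. Thumb screws clamp it where the last user left it: its upper side is 138 to 162 mm above the pan's face (198 to 222 mm above the bench). This height is not measured: feel for it.
- basket: Specimen basket, steel with a white handle, 178 mm high, about 110 g, upright on the bench. Origin at the centre of its underside, z up. Round dish (60 mm across, 15 mm high, 3 mm floor) on a wire yoke in the y-z plane that meets on the axis; no yoke above 54 mm. Above it a 6 mm wire rises at x = -11 mm, bends over a peak on the axis and comes down at x = +11 mm: the crook.
- crook (a point): Where the bar's upper side lies when the basket hangs: on the basket's axis 123 mm above its origin, inside the peak of the crook. The crook lies in the basket's x-z plane, 16 mm wide inside, open downward; the free end at x = +11 mm has its tip 103 mm up, so a bar along y can come in from the basket's +x side between 54 and 103 mm up, and then up into the crook.
- basket_handle (a point): Middle of the top of the basket's white handle, 178 mm above the basket's origin, on its axis. The handle is a 14 x 14 mm square bar (faces along the basket's x and y), from 128 to 178 mm up.
- specimen: Brass cylinder 26 mm across and 14 mm high, about 63 g, loose in the basket's dish. Origin at the centre of its underside.
- beaker: Glass beaker 68 mm across, 90 mm high, on the bench; origin at the centre of its underside. Leave it.
- white_jar: White reagent jar with a green label, 92 mm across, 150 mm high, on the bench; origin at the centre of its underside. Leave it.
- amber_bottle: Amber reagent bottle with a black cap, 94 mm across, 160 mm high, on the bench; origin at the centre of its underside. Leave it.
- flask: Conical flask, 80 mm across the foot, 122 mm high, on the bench; origin at the centre of its underside. Leave it.
- tall_beaker: Translucent plastic beaker, 84 mm across, 140 mm high, on the bench; origin at the centre of its underside. Leave it.
Mind the look-alikes: they are no part of the job. What is shaped like the basket but brown or red is not meant.

How it is judged (in metres and radians):
On the way:
1. the basket hangs by its crook on the crossbar between the collars, let go (contact force between basket and pan above 0.5 N and contact force between basket and the fingers below 0.05 N and x of basket in the frame of pan between -0.008 and 0.008 m and y of basket in the frame of pan between -0.008 and 0.008 m and z of basket in the frame of pan between 0.01 and 0.045 m), for 0.3 s.
At the end, for the whole second after the job is handed in: The basket hangs from the crossbar by its crook, origin within 8 mm of the pan centre in x and y and 10 to 45 mm above the pan, upright within 0.12 rad, slower than 0.05 m/s, clear of the shield, the specimen in its dish; the lid is closed to within 5 mm (value of joint lid below 0.005 m and contact force between basket and pan above 0.5 N and contact force between basket and shield below 0.05 N and x of basket in the frame of pan between -0.008 and 0.008 m and y of basket in the frame of pan between -0.008 and 0.008 m and z of basket in the frame of pan between 0.01 and 0.045 m and angle between basket's own z axis and vertical below 0.12 rad and linear speed of basket below 0.05 m/s and horizontal distance between specimen and basket below 0.025 m and z of specimen in the frame of basket between -0.002 and 0.02 m); the robot touches nothing.
It fails at once if the shield's glass walls or frame touched (more than 1 N) (contact force between shield and anything else above 1 N).
It fails at once if the pan overloaded: sunk by more than 4.5 mm, or the basket pressed or dropped on it with more than 8 N (distance of pan from where it was at the start of the episode above 0.0045 m or contact force between basket and pan above 8 N).
It fails at once if another vessel or bottle moved by more than 20 mm (distance of any of beaker, white_jar, amber_bottle, flask, tall_beaker from where it was at the start of the episode above 0.02 m).
It fails at once if the basket dropped inside the shield: falling at more than 0.25 m/s after being let go there (a fall of about 3 mm) (linear speed of basket above 0.25 m/s and contact force between basket and the fingers below 0.05 N and horizontal distance between basket and pan below 0.1 m and z of basket in the frame of pan below 0.2 m).
It also fails if it takes over 72 s, if anything falls off the work surface, if the arm or the gripper's body presses on something with over 40 N, if the wrist force passes 120 N, or if a joint passes its speed limit or range.

## Working session

There is one attempt and no reset: what is moved stays moved. The work goes in short steps, Python scripts to look and compute and a tool call to move; the robot and the scene stay as the last step left them, time stands still between calls to the robot, and variables do not carry over. Pictures are saved under pics/ and viewed, at most 10 in all, crops included, and the job is handed in when it is done.

Besides the shell and the picture viewer there is one more tool, called after ">>>" as a command line: name --argument value ..., lists and objects as JSON in quotes. carry_out: Moves the arm, as the interface text tells. Its arguments: {"type":"object","properties":{"motion":{"type":"array"},"grip_force":{"type":"number"}},"required":["motion"]}

```bash
mkdir -p pics
cat > h.py <<'E'
import numpy as np, cv2
from workcell import *
def ray(p,uv):
    K=np.array(p["camera_matrix"]);d=np.array([p["k1"],0,0,0,0.]) 
    xy=cv2.undistortPoints(np.array([[uv]],float),K,d)[0,0]
    T=np.array(p["world_to_cam"]);R=T[:3,:3];c=-R.T@T[:3,3]
    return c,R.T@np.array([xy[0],xy[1],1])
def at(p,uv,z):
    c,d=ray(p,uv);return c+d*(z-c[2])/d[2]
def proj(p,X):
    T=np.array(p["world_to_cam"]);
    r=cv2.projectPoints(np.atleast_2d(np.array(X,float)),cv2.Rodrigues(T[:3,:3])[0],T[:3,3],np.array(p["camera_matrix"]),np.array([p["k1"],0,0,0,0.]))[0]
    return r[:,0]
def tri(*prs):
    A=np.zeros((3,3));b=np.zeros(3)
    for p,uv in prs:
        c,d=ray(p,uv);d=d/np.linalg.norm(d);M=np.eye(3)-np.outer(d,d);A+=M;b+=M@c
    return np.linalg.solve(A,b)
def save(p,n,im=None):
    cv2.imwrite("pics/"+n,(p["pixels"] if im is None else im)[:,:,::-1])
E
python3 - <<'E'
from h import *
o=get_obs();print({k:np.round(v,3).tolist() for k,v in o.items()},pinch_z() if callable(pinch_z) else pinch_z)
ps={}
for n in("side","top","wrist"):
    p=grab_frame(n);ps[n]=p;save(p,n+"0.png")
    print(n,np.round(p["camera_matrix"],1).tolist(),p["k1"],np.round(p["world_to_cam"],3).tolist())
    for q in("balance","lid_handle","basket","basket_handle","pan","specimen","white_jar","amber_bottle","flask","tall_beaker","beaker"):
        print(q,[(np.round(b["centre"]).tolist(),round(b["score"],2)) for b in boxes_of(q,p)][:4])
E
```

```text
{'t': 0.0, 'q': [-1.234, 0.424, 1.631, -0.0, 1.089, -0.019], 'joint_vel': [-0.001, 0.001, -0.0, 0.0, -0.0, -0.0], 'tau': [0.001, -54.462, -27.367, 0.064, 0.023, -0.0], 'ee_pos': [217.525, -585.314, 221.911], 'ee_rot': [0.984, 0.177, -0.0, -0.001], 'ft_force': [-0.407, 0.522, -0.356], 'torque': [0.018, 0.014, -0.027], 'finger_force': 0.0, 'grip_width': 87.859} 18.700000000000003
side [[445.0, 0.0, 327.5], [0.0, 445.0, 200.4], [0.0, 0.0, 1.0]] -0.10000825919110698 [[0.036, 0.999, -0.002, 1.486], [0.95, -0.035, -0.311, -421.795], [-0.31, 0.009, -0.951, 1556.608], [0.0, 0.0, 0.0, 1.0]]
balance [([362.0, 218.0], 0.94)]
lid_handle [([363.0, 207.0], 0.69)]
basket [([251.0, 178.0], 0.81), ([219.0, 217.0], 0.77), ([257.0, 206.0], 0.74), ([223.0, 190.0], 0.56)]
basket_handle [([291.0, 195.0], 0.86), ([222.0, 221.0], 0.8), ([251.0, 175.0], 0.79), ([255.0, 205.0], 0.7)]
pan [([254.0, 258.0], 0.72)]
specimen [([257.0, 210.0], 0.4)]
white_jar [([188.0, 195.0], 0.73)]
amber_bottle [([177.0, 261.0], 0.97), ([454.0, 199.0], 0.67)]
flask [([455.0, 198.0], 0.98)]
tall_beaker [([478.0, 254.0], 0.72), ([
[... 477 characters left out ...]
.0, 206.0], 0.81), ([374.0, 216.0], 0.72), ([341.0, 222.0], 0.69), ([378.0, 243.0], 0.65)]
pan []
specimen []
white_jar [([437.0, 218.0], 0.83)]
amber_bottle [([440.0, 164.0], 0.61), ([280.0, 207.0], 0.5)]
flask [([202.0, 212.0], 0.61)]
tall_beaker [([195.0, 149.0], 0.59), ([203.0, 212.0], 0.52), ([280.0, 207.0], 0.44)]
beaker [([378.0, 166.0], 0.69)]
wrist [[342.3, 0.0, 323.9], [0.0, 342.3, 200.1], [0.0, 0.0, 1.0]] -0.04545661583141183 [[0.347, -0.938, 0.002, -626.169], [-0.908, -0.335, 0.251, -29.176], [-0.235, -0.089, -0.968, 387.922], [0.0, 0.0, 0.0, 1.0]]
balance []
lid_handle []
basket []
basket_handle []
pan []
specimen []
white_jar []
amber_bottle []
flask []
tall_beaker []
beaker []
```

Run:
```python
import cv2
a=cv2.imread("pics/side0.png");b=cv2.imread("pics/top0.png")
c=lambda i,x,y,w,h,s:cv2.resize(i[y:y+h,x:x+w],None,fx=s,fy=s,interpolation=cv2.INTER_CUBIC)
cv2.imwrite("pics/a.png",c(a,140,120,380,190,2))
cv2.imwrite("pics/b.png",c(b,160,110,320,180,2.5))
```

```text
(no output)
```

View pics/a.png

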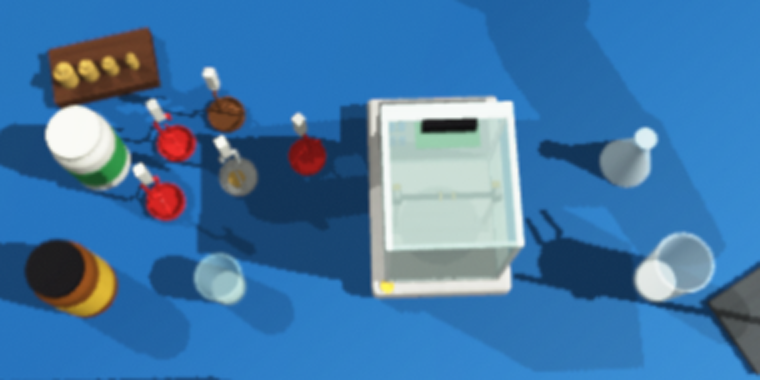

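View pics/b.png

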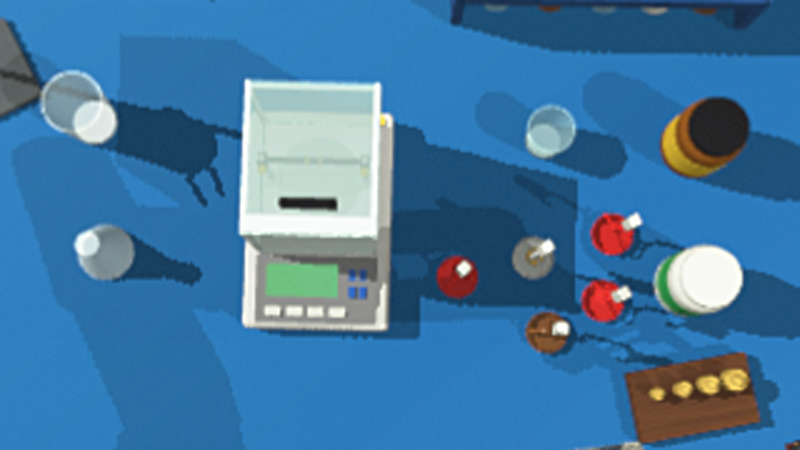

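The candidates, as side-picture pixels: the steel-grey dish holding brass at (259,209) with its handle near (251,192); red dishes at (227,190), (222,220) and (293,197); a brown dish at (252,176). I choose the grey one, at top-picture pixel (373,213).

```bash
cat >> h.py <<'E'
def black(p,box):
    x,y,w,h=box;im=p["pixels"][y:y+h,x:x+w].astype(int)
    m=(im.max(2)<60).astype(np.uint8)
    n,l,s,c=cv2.connectedComponentsWithStats(m);k=1+s[1:,4].argmax()
    pts=np.argwhere(l==k)[:,::-1]+[x,y]
    return pts
E
python3 - <<'E'
from h import *
S=grab_frame("side");P=grab_frame("top")
for p,b in((S,(340,170,60,25)),(P,(265,180,40,20))):
    pts=black(p,b).astype(np.float32);c,(w,h),a=cv2.minAreaRect(pts)
    bx=cv2.boxPoints(cv2.minAreaRect(pts));print(len(pts),c,w,h,a)
    print([np.round(at(p,u,315.5)).tolist() for u in bx],np.round(at(p,pts.mean(0),310),1))
A=lambda p,c,s,o:[c[0]/s+o[0],c[1]/s+o[1]]
top=lambda *c:A(P,c,2.5,(160,110)); sid=lambda *c:A(S,c,2,(140,120))
for n,c in dict(fl=(243,327),fr=(388,329),rr=(393,115)).items():print(n,np.round(at(P,top(*c),51)),np.round(at(P,top(*c),0)))
for n,c in dict(f1=(369,100),r1=(375,296),r2=(510,293)).items():print("s",n,np.round(at(S,sid(*c),51)))
# shield rim outer
for n,c in dict(a=(247,80),b=(381,83),c=(378,237),d=(239,232)).items():print("rimtop",n,np.round(at(P,top(*c),284)))
for n,c in dict(a=(382,103),b=(513,103),c=(523,243),d=(386,249)).items():print("rimside",n,np.round(at(S,sid(*c),284)))
print("handle",tri((S,sid(220,145)),(P,top(545,246))), "dish",tri((S,sid(238,178)),(P,top(533,257))))
print("collar",tri((S,sid(446,196)),(P,top(313,160))), tri((S,sid(397,190)),(P,top(364,163))),tri((S,sid(496,192)),(P,top(262,160))))
for n,s,t in(("beaker",(220,300),(548,148)),("jar",(85,140),(705,280)),("amb",(55,270),(718,127)),("red1",(158,112),(634,220)),("red2",(145,176),(622,293)),("brown",(210,76),(562,328)),("dred",(299,123),(463,268)),("flask",(645,138),(87,245)),("tall",(685,262),(72,100))):
    print(n,np.round(tri((S,sid(*s)),(P,top(*t)))))
E
```

```text
146 (364.0, 182.5) 5.0 26.0 90.0
[[495.0, 40.0, 316.0], [498.0, 104.0, 316.0], [511.0, 103.0, 316.0], [509.0, 39.0, 316.0]] [500.6  71.4 310. ]
66 (282.5, 190.5) 3.0 21.0 90.0
[[502.0, 103.0, 316.0], [504.0, 40.0, 316.0], [494.0, 40.0, 316.0], [493.0, 103.0, 316.0]] [497.8  71.9 310. ]
fl [355. 171.  51.] [357. 177.   0.]
fr [356. -31.  51.] [358. -32.   0.]
rr [661. -33.  51.] [671. -34.   0.]
s f1 [359. -24.  51.]
s r1 [668. -26.  51.]
s r2 [671. 173.  51.]
rimtop a [653. 151. 284.]
rimtop b [653. -16. 284.]
rimtop c [460. -16. 284.]
rimtop d [463. 155. 284.]
rimside a [458.  -9. 284.]
rimside b [464. 160. 284.]
rimside c [649. 157. 284.]
rimside d [650. -11. 284.]
handle [ 465.17810282 -236.78956873  163.34885242] dish [ 465.18727195 -237.63936226    3.11148534]
collar [566.0112579   71.40281354 215.14232477] [560.38753673   5.81703014 232.50507202] [564.15508913 137.08150583 219.44918756]
beaker [ 643. -275.  -89.]
jar [ 428. -458.  101.]
amb [ 633. -472.  141.]
red1 [ 479. -303.  332.]
red2 [ 424. -398.  -94.]
brown [ 357. -257.  161.]
dred [ 434. -127.  158.]
flask [461. 380. 117.]
tall [654. 403. 146.]
```

```bash
cat >> h.py <<'E'
from scipy.spatial.transform import Rotation as Ro
def plan(xyz,th=None):
    "th: world angle of tool x axis"
    o=get_obs();R=Ro.from_quat(o["ee_rot"]).as_matrix();t0=np.arctan2(R[1,0],R[0,0])
    s=R.T@(np.array(xyz)-o["ee_pos"])/10
    tu=0 if th is None else -((th-t0+np.pi)%(2*np.pi)-np.pi)
    print("t",o["t"],"pos",np.round(o["ee_pos"],1),"th",round(t0,3),"shift",np.round(s,2),"turn",round(tu,3),"F",np.round(o["ft_force"],2),"w",round(o["grip_width"],1))
E
python3 -c "
from h import *
plan((465,-290,340),np.pi/2)"
```

```text
t 1.9 pos [ 217.7 -585.8  222.7] th 0.356 shift [ 33.48 -19.11 -11.73] turn -1.215 F [-0.26 -0.41 -0.6 ] w 87.8
```

>>> carry_out --motion '[[[0,0,-5],-0.1,1],[[33.5,-19.1,-11.7],-1.215,1],[[33.5,-19.1,-11.7],-1.215,1],[[33.5,-19.1,-11.7],-1.215,1],[[33.5,-19.1,-11.7],-1.215,1],[[33.5,-19.1,-11.7],-1.215,1],[[33.5,-19.1,-11.7],-1.215,1],[[33.5,-19.1,-11.7],-1.215,1],[[33.5,-19.1,-11.7],-1.215,1],[[33.5,-19.1,-11.7],-1.215,1]]'

```text
t: 2.9
ee_pos: [468.1, -287.0, 340.9]
ee_rot: [0.705, 0.709, 0.001, 0.001]
ft_force: [-0.5, -0.0, 0.6]
grip_width: 87.8
finger_force: 0.0
```

Run:
```python
from h import *
p=grab_frame("wrist");save(p,"w1.png")
o=get_obs();print(np.round(o["ee_pos"],1),np.round(o["ee_rot"],3))
print("proj handle",np.round(proj(p,[[465,-237,178],[465,-237,0]])))
plan((499,71.5,380),np.pi/2);plan((499,71.5,298),np.pi/2)
```

```text
[ 466.6 -288.5  340.2] [0.706 0.708 0.    0.001]
proj handle [[320. 130.]
 [321. 124.]]
t 2.95 pos [ 466.6 -288.5  340.2] th 1.575 shift [35.99  3.38 -4.  ] turn 0.004 F [-0.17  0.62 -1.14] w 87.6
t 2.95 pos [ 466.6 -288.5  340.2] th 1.575 shift [35.99  3.37  4.2 ] turn 0.004 F [-0.17  0.62 -1.14] w 87.6
```

View pics/w1.png

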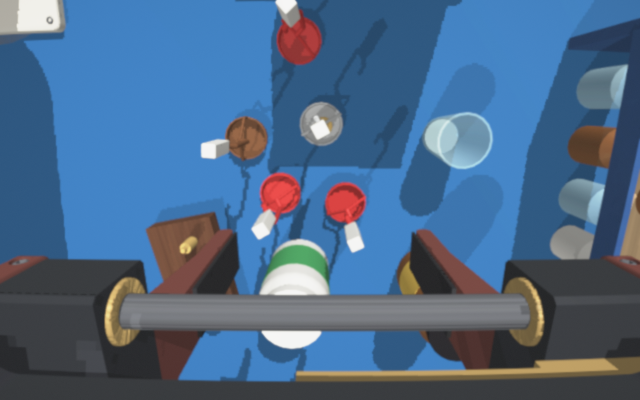

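The wrist view shows the grey basket with its white handle at (320,127), as projected. I'll look at a close crop for its yaw.

```bash
python3 -c "
import cv2
i=cv2.imread('pics/w1.png')[95:155,285:357]
cv2.imwrite('pics/w1c.png',cv2.resize(i,None,fx=9,fy=9,interpolation=cv2.INTER_CUBIC))"
```

```text
(no output)
```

View pics/w1c.png

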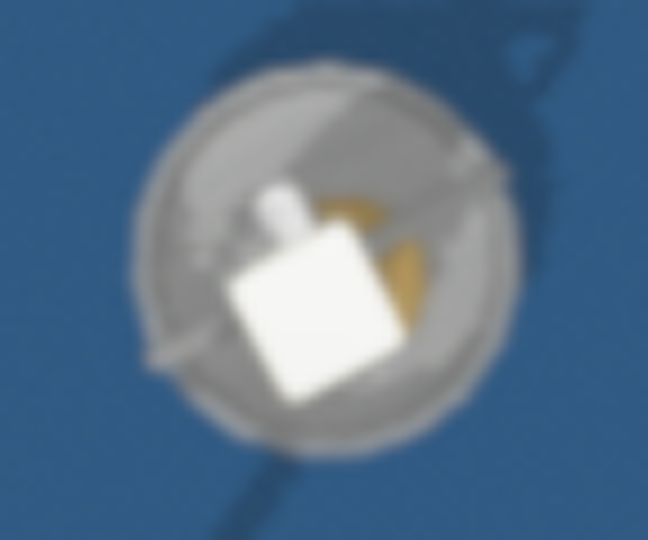

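Yoke lies at about 28° in world, so the crook plane is at about 118°/-62°. I'll settle which side is open from closer in, after opening the lid.

>>> carry_out --motion '[[[5,0.5,-4],0,0.6],[[36,3.4,-4],0.004,0.6],[[36,3.4,-4],0.004,0.6],[[36,3.4,-4],0.004,0.6],[[36,3.4,-4],0.004,0.6],[[36,3.4,-4],0.004,0.6],[[36,3.4,-4],0.004,0.6],[[36,3.4,-4],0.004,0.6],[[36,3.4,-4],0.004,0.6],[[36,3.4,-4],0.004,0.6]]'

```text
t: 3.95
ee_pos: [499.0, 68.9, 379.3]
ee_rot: [0.709, 0.706, -0.001, 0.0]
ft_force: [0.0, -0.4, 0.8]
grip_width: 52.6
finger_force: 0.0
```

Run:
```python
from h import *
p=grab_frame("wrist");save(p,"w2.png")
plan((499,71.5,295),np.pi/2)
print([(np.round(b["centre"],1),b["score"]) for b in boxes_of("lid_handle",p)], proj(p,[[499,71.5,315.5]]))
```

```text
t 4.0 pos [499.   68.4 379.4] th 1.565 shift [ 0.32 -0.    8.44] turn -0.005 F [-0.65 -0.1   0.04] w 52.9
[(array([394.2, 174. ]), 0.64)] [[323.60534828 208.9214103 ]]
```

View pics/w2.png

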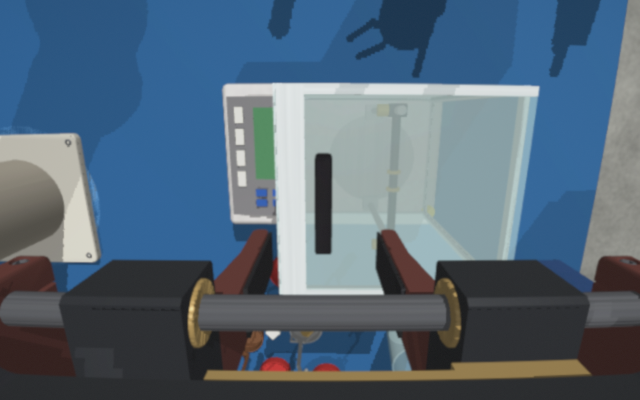

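Handle centred at (323,204), as projected. Descending and gripping.

>>> carry_out --motion '[[[0.2,0,4],-0.005,0.6],[[0.2,0,7],-0.005,0.6],[[0.2,0,8.4],-0.005,0.6],[[0.2,0,8.4],-0.005,0.6],[[0.2,0,8.4],-0.005,0],[[0.2,0,8.4],-0.005,0],[[0.2,0,8.4],-0.005,0],[[0.2,0,8.4],-0.005,0],[[0.2,0,8.4],-0.005,0]]' --grip_force 8

```text
t: 4.95
ee_pos: [499.4, 72.0, 296.2]
ee_rot: [0.707, 0.707, 0.0, 0.0]
ft_force: [-0.8, -0.7, 0.6]
grip_width: 15.8
finger_force: 0.0
```

>>> carry_out --motion '[[[0,0,0],0,0],[[0,0,0],0,0],[[0,2.5,0],0,0],[[0,5,0],0,0],[[0,8,0],0,0],[[0,11,0],0,0],[[0,14,0],0,0],[[0,16,0],0,0],[[0,17.3,0],0,0],[[0,17.3,0],0,0]]'

```text
t: 5.95
ee_pos: [674.3, 70.8, 295.9]
ee_rot: [0.707, 0.707, 0.0, 0.001]
ft_force: [1.9, -5.2, 3.8]
grip_width: 12.3
finger_force: 8.0
```

>>> carry_out --motion '[[[0,0,0],0,0.3],[[0,0,0],0,0.5],[[0,0,0],0,0.6],[[0,0,-4],0,0.6],[[0,0,-8.5],0,0.6]]'

```text
t: 6.45
ee_pos: [670.7, 72.3, 379.4]
ee_rot: [0.707, 0.708, -0.002, -0.002]
ft_force: [0.3, -0.1, -0.0]
grip_width: 48.3
finger_force: 0.0
```

Run:
```python
from h import *
S=grab_frame("side");p=S
pts=black(S,(340,200,60,60)).astype(np.float32);print(cv2.minAreaRect(pts),len(pts),np.round(at(S,pts.mean(0),310),1))
plan((656,-192,400),2.06);plan((656,-192,230),2.06)
```

```text
((371.43170166015625, 249.31463623046875), (29.264230728149414, 22.27992820739746), 24.775142669677734) 407 [672.1  78.2 310. ]
t 6.5 pos [674.1  72.7 390.1] th 1.572 shift [-26.47  -1.84  -1.04] turn -0.488 F [1.39 0.16 6.39] w 50.9
t 6.5 pos [674.1  72.7 390.1] th 1.572 shift [-26.49  -2.    15.96] turn -0.488 F [1.39 0.16 6.39] w 50.9
```

>>> carry_out --motion '[[[-5,-0.4,-1],-0.1,0.6],[[-10,-0.7,-1],-0.2,0.6],[[-15,-1.1,-1],-0.3,0.6],[[-20,-1.4,2],-0.4,0.6],[[-26.5,-2,7],-0.488,0.6],[[-26.5,-2,12],-0.488,0.6],[[-26.5,-2,16],-0.488,0.6],[[-26.5,-2,16],-0.488,0.6],[[-26.5,-2,16],-0.488,0.6]]'

```text
t: 7.4
ee_pos: [649.8, -192.6, 216.4]
ee_rot: [0.515, 0.857, -0.001, -0.004]
ft_force: [-0.0, 0.7, 0.3]
grip_width: 52.8
finger_force: 0.0
```

Run:
```python
from h import *
p=grab_frame("wrist");import pickle;pickle.dump(p,open("w3.pkl","wb"))
u=proj(p,[[465,-237,178],[465,-237,120],[465,-237,0]]);print(u)
c=u[1].astype(int);im=p["pixels"];x0=max(0,c[0]-70);y0=max(0,c[1]-60);cr=im[y0:y0+120,x0:x0+140]
print(x0,y0);save(p,"w3.png",cv2.resize(cr,None,fx=5,fy=5,interpolation=cv2.INTER_CUBIC))
```

```text
[[ 21.52510004 149.33027199]
 [ 84.75293271 141.14860215]
 [158.10383159 132.10970656]]
14 81
```

View pics/w3.png

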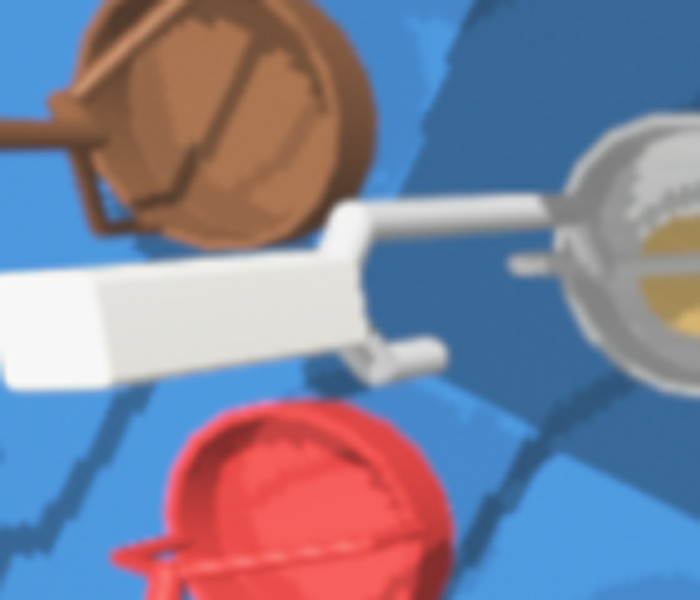

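The free end points image-down, so the basket's +x is at about -62° in world. Refining its position and planning the grasp.

Run:
```python
from h import *
import pickle;p=pickle.load(open("w3.pkl","rb"))
f=lambda x,y:(x/5+14,y/5+81)
print("top",at(p,f(54,330),178))
a,b=at(p,f(98,272),178),at(p,f(110,383),178);print("edge",np.degrees(np.arctan2(*(a-b)[1::-1])),np.linalg.norm(a-b))
print("dish", at(p,(158,132),0))
plan((466,-237,240),2.06);plan((466,-237,151),2.06)
```

```text
top [ 466.53061858 -234.63133131  178.        ]
edge 113.00006871034515 13.390178350408492
dish [ 464.85212532 -236.94242494    0.        ]
t 7.45 pos [ 651.5 -192.7  219.3] th 2.059 shift [  4.8  -18.47  -2.02] turn -0.001 F [-0.42  0.12 -0.03] w 52.9
t 7.45 pos [ 651.5 -192.7  219.3] th 2.059 shift [  4.78 -18.45   6.88] turn -0.001 F [-0.42  0.12 -0.03] w 52.9
```

>>> carry_out --motion '[[[1,-3,-2],0,0.6],[[2.5,-8,-2.5],0,0.6],[[4,-13,-2.5],0,0.6],[[4.8,-17,-2],0,0.6],[[4.8,-18.4,-2],0,0.6],[[4.8,-18.4,-2],0,0.6],[[4.8,-18.4,-2],0,0.6],[[4.8,-18.4,-2],0,0.6]]'

```text
t: 8.25
ee_pos: [469.5, -237.0, 241.5]
ee_rot: [0.515, 0.857, 0.0, 0.001]
ft_force: [0.6, 0.6, -0.6]
grip_width: 52.2
finger_force: 0.0
```

Run:
```python
from h import *
p=grab_frame("wrist");im=p["pixels"]
u=proj(p,[[466,-236,178]])[0];print(u)
m=((im.min(2)>200)).astype(np.uint8);n,l,s,c=cv2.connectedComponentsWithStats(m)
for i in range(1,n):
    if s[i,4]>60: print(s[i],np.round(c[i]))
plan((466,-236,151),2.06)
x0,y0=int(u[0])-80,int(u[1])-60;print(x0,y0);save(p,"w4.png",cv2.resize(im[y0:y0+120,x0:x0+160],None,fx=4,fy=4))
```

```text
[320.28425781 209.07823176]
[457   0  23   8 101] [466.   2.]
[346  21  26  28 541] [358.  34.]
[577  75  17  12 122] [585.  80.]
[152 142  50  33 805] [173. 156.]
[309 166  20  52 733] [319. 198.]
[419 226  37  35 993] [437. 243.]
[192 252  21   9 139] [203. 256.]
[290 332  13  13  95] [297. 336.]
[284 347  16  13 191] [291. 353.]
t 8.3 pos [ 469.3 -236.8  241.1] th 2.061 shift [ 0.23 -0.26  9.01] turn 0.001 F [-0.44 -0.39 -0.23] w 53.0
240 149
```

View pics/w4.png

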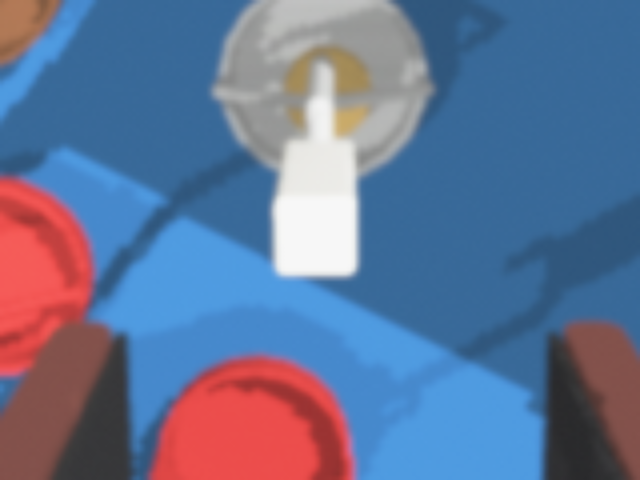

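Handle top at (319,208), against (320,209) predicted, and it is square to the fingers. Descending and gripping.

>>> carry_out --motion '[[[0.2,-0.3,4],0,0.6],[[0.2,-0.35,7.5],0,0.6],[[0.2,-0.35,9],0,0.6],[[0.2,-0.35,9],0,0.6],[[0.2,-0.35,9],0,0.1],[[0.2,-0.35,9],0,0],[[0.2,-0.35,9],0,0],[[0.2,-0.35,9],0,0],[[0.2,-0.35,9],0,0],[[0.2,-0.35,9],0,0]]' --grip_force 15

```text
t: 9.3
ee_pos: [463.7, -237.0, 151.1]
ee_rot: [0.515, 0.857, 0.0, 0.0]
ft_force: [-0.4, 1.1, 0.4]
grip_width: 13.9
finger_force: 15.0
```

```bash
python3 -c "
from h import *
plan((466,-236,151),2.06)"
```

```text
t 9.3 pos [ 463.7 -237.   151.1] th 2.06 shift [-0.02  0.25  0.01] turn -0.0 F [-0.44  1.1   0.38] w 13.9
```

>>> carry_out --motion '[[[0,0,-1],0,0],[[0,0,-3],0,0],[[0,0,-6],0,0],[[0,0,-10],0,0],[[0,0,-14],0,0],[[0,0,-19],0,0],[[0,0,-24],0,0],[[0,0,-29],0,0],[[0,0,-32.5],0,0],[[0,0,-34],0,0]]'

```text
t: 10.3
ee_pos: [463.8, -237.1, 495.6]
ee_rot: [0.515, 0.857, 0.0, 0.003]
ft_force: [0.5, 0.4, -2.2]
grip_width: 13.8
finger_force: 15.0
```

Run:
```python
from h import *
import pickle
S=grab_frame("side");P=grab_frame("top");pickle.dump((S,P),open("sp.pkl","wb"))
o=get_obs();print(np.round(o["ee_pos"],1),np.round(o["ft_force"],2),o["grip_width"])
cs=proj(S,[[566,71.5,205]])[0];ct=proj(P,[[566,71.5,205]])[0];print(cs,ct)
def crop(p,c,s=5,w=80,h=57):
    x,y=int(c[0])-w,int(c[1])-h;print(x,y);return cv2.resize(p["pixels"][y:y+2*h,x:x+2*w],None,fx=s,fy=s,interpolation=cv2.INTER_CUBIC)
save(S,"sp.png",np.vstack([crop(S,cs,7,53,20),crop(P,ct,7,53,20)]))
```

```text
[ 463.8 -237.1  493.8] [ 0.44 -0.58 -1.63] 13.859579740518353
[362.34753748 219.02308498] [284.99816084 174.49182836]
309 199
231 154
```

View pics/sp.png

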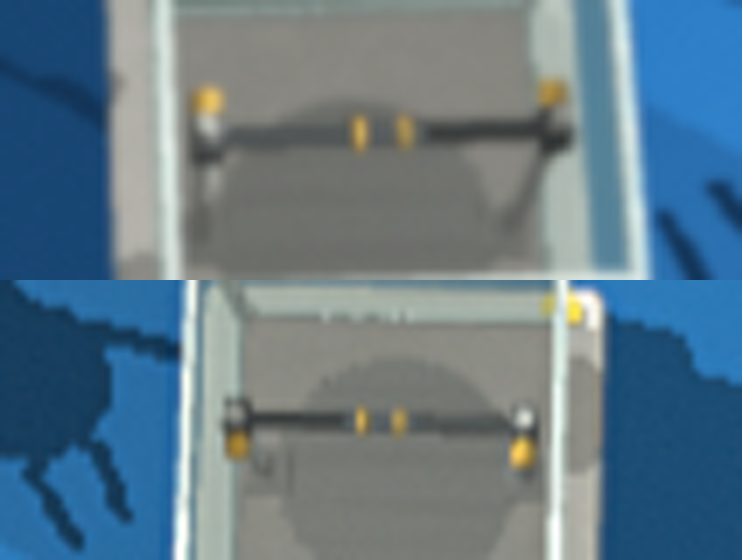

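Run:
```python
from h import *
import pickle
S,P=pickle.load(open("sp.pkl","rb"))
s=lambda x,y:((x+.5)/7-.5+309,(y+.5)/7-.5+199)
t=lambda x,y:((x+.5)/7-.5+231,(y-280+.5)/7-.5+154)
m=tri((S,s(382.5,132)),(P,t(380,420.5)));print("mid",m,proj(S,[m])-s(382.5,132),proj(P,[m])-t(380,420.5))
for z in(195,205,215):
  print(z,at(S,s(382.5,132),z)[:2],at(P,t(380,420.5),z)[:2])
a,b=at(S,s(230,138),m[2]),at(S,s(545,130),m[2]);print("yaw s",np.arctan2(a[0]-b[0],b[1]-a[1]))
a,b=at(P,t(500,423.5),m[2]),at(P,t(250,419),m[2]);print("yaw t",np.arctan2(a[0]-b[0],b[1]-a[1]))
```

```text
mid [566.13240111  71.86737753 220.99814702] [[-0.28405321 -0.00560627]] [[-0.23166773 -0.02474782]]
195 [558.8543626  74.9972002] [570.48091879  72.59017773]
205 [561.67043932  74.08093464] [568.78266816  72.02525957]
215 [564.48651604  73.16466907] [567.08441754  71.46034141]
yaw s -0.010956998687972782
yaw t 0.0005166327363257998
```

```bash
python3 -c "
from h import *
plan((518,72,491),3.1416)"
```

```text
t 10.4 pos [ 463.8 -237.1  493.8] th 2.06 shift [24.74 19.3   0.23] turn -1.082 F [ 0.44 -0.58 -1.63] w 13.9
```

>>> carry_out --motion '[[[1.5,1.2,0],-0.08,0],[[4,3.2,0],-0.2,0],[[7,5.5,0],-0.32,0],[[10,8,0],-0.45,0],[[13.5,10.5,0],-0.58,0],[[17,13.2,0],-0.72,0],[[20,15.6,0],-0.86,0],[[22.5,17.6,0],-0.98,0],[[24.2,18.9,0],-1.05,0],[[24.7,19.3,0],-1.082,0]]'

```text
t: 11.4
ee_pos: [517.2, 73.6, 488.9]
ee_rot: [-0.002, 1.0, 0.0, -0.002]
ft_force: [1.1, 0.4, -2.1]
grip_width: 13.7
finger_force: 15.0
```

Run:
```python
from h import *
import pickle
S=grab_frame("side");P=grab_frame("top")
plan((518,72,283),3.1416)
o=get_obs();B=np.array(o["ee_pos"])+[0,0,27]
S2,P2=pickle.load(open("sp.pkl","rb"))
out=[]
for p in(S,P):
    u=proj(p,[B])[0];q=proj(p,[B-[0,0,178]])[0];print(u,q)
    x,y=int(u[0])-53,int(u[1])-20;print(x,y)
    out.append(cv2.resize(p["pixels"][y:y+40,x:x+106],None,fx=7,fy=7,interpolation=cv2.INTER_CUBIC))
save(S,"hov.png",np.vstack(out))
p=grab_frame("wrist");save(p,"hw.png")
```

```text
t 11.5 pos [517.4  72.1 489.4] th -3.14 shift [-0.11 -0.   20.64] turn 0.001 F [-0.11  0.21 -1.98] w 13.9
[372.23295803 154.69741733] [365.38670693 184.70420146]
319 134
[278.12811637 172.95992782] [282.05286381 183.13565047]
225 152
```

>>> carry_out --motion '[[[0,0,1.5],0,0],[[0,0,4],0,0],[[0,0,7],0,0],[[0,0,10],0,0],[[0,0,13],0,0],[[0,0,15.5],0,0],[[0,0,17.5],0,0],[[0,0,19.2],0,0],[[0,0,20.3],0,0],[[0,0,20.6],0,0]]'

```text
t: 12.55
ee_pos: [517.1, 70.8, 283.5]
ee_rot: [0.001, 1.0, -0.0, -0.001]
ft_force: [0.6, -0.0, -1.9]
grip_width: 14.0
finger_force: 15.0
```

Run:
```python
from h import *
import pickle
p=grab_frame("wrist");save(p,"w5.png");pickle.dump(p,open("w5.pkl","wb"))
plan((566,72,283),3.1416)
print(proj(p,[[566,72,216],[566,72,222],[566,72,198],[518,72,255]]))
```

```text
t 12.6 pos [517.4  71.  283.9] th 3.14 shift [-4.86  0.11  0.09] turn -0.001 F [-0.61 -0.07 -2.92] w 13.7
[[327.37030177 276.16254433]
 [327.43168846 280.03262844]
 [327.20175871 265.5454059 ]
 [327.80406308 232.53534643]]
```

View pics/w5.png

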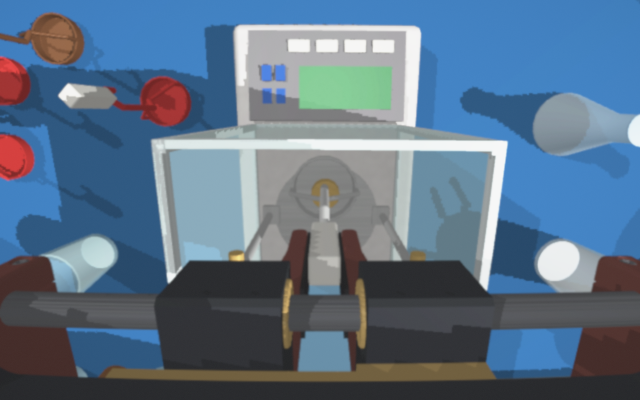

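The basket is inside, clear of the walls; screws at (236,257) and (418,257) centre on column 327, against 324 for the handle, i.e. about 1 mm to +y. Sliding over the bar.

>>> carry_out --motion '[[[-0.7,0.05,0],0,0],[[-1.5,0.1,0],0,0],[[-2.3,0.1,0],0,0],[[-3.1,0.1,0],0,0],[[-3.8,0.1,0],0,0],[[-4.4,0.1,0],0,0],[[-4.8,0.1,0],0,0],[[-4.85,0.1,0],0,0],[[-4.85,0.1,0],0,0],[[-4.85,0.1,0],0,0]]'

```text
t: 13.6
ee_pos: [566.0, 72.8, 284.6]
ee_rot: [-0.0, 1.0, -0.0, -0.0]
ft_force: [-0.3, 0.1, -1.8]
grip_width: 14.1
finger_force: 15.0
```

Run:
```python
from h import *
plan((566,72,283),3.1416)
p=grab_frame("wrist");save(p,"w6.png");plan((566,72,283),3.1416);grab_frame("top");plan((566,72,283),3.1416)
```

```text
t 13.6 pos [566.   72.8 284.6] th -3.141 shift [ 0.   -0.08  0.16] turn 0.0 F [-0.33  0.06 -1.76] w 14.1
t 13.65 pos [566.1  72.8 284.7] th -3.141 shift [ 0.01 -0.08  0.17] turn 0.0 F [-0.3   0.39 -1.73] w 14.0
t 13.7 pos [566.1  72.9 284.7] th -3.141 shift [ 0.01 -0.09  0.17] turn 0.0 F [-0.84  0.66 -1.94] w 13.9
```

>>> carry_out --motion '[[[0,-0.05,0.7],0,0],[[0,-0.05,1.4],0,0],[[0,-0.05,2.1],0,0],[[0,-0.05,2.6],0,0],[[0,-0.05,3.0],0,0],[[0,-0.05,3.2],0,0],[[0,-0.05,3.2],0,0],[[0,-0.05,3.2],0,0]]'

```text
t: 14.5
ee_pos: [566.5, 72.4, 252.8]
ee_rot: [-0.0, 1.0, 0.0, 0.0]
ft_force: [1.1, 0.3, -2.5]
grip_width: 13.8
finger_force: 15.0
```

>>> carry_out --motion '[[[0,0,0.1],0,0],[[0,0,0.2],0,0],[[0,0,0.2],0,0]]'

```text
t: 14.8
ee_pos: [566.3, 72.3, 250.6]
ee_rot: [-0.0, 1.0, 0.0, -0.0]
ft_force: [-0.1, -1.0, -1.1]
grip_width: 14.1
finger_force: 15.0
```

>>> carry_out --motion '[[[0,0,0.1],0,0],[[0,0,0.2],0,0],[[0,0,0.2],0,0]]'

```text
t: 15.1
ee_pos: [566.3, 72.3, 248.5]
ee_rot: [-0.0, 1.0, -0.0, -0.0]
ft_force: [-0.8, -0.4, -1.6]
grip_width: 13.9
finger_force: 15.0
```

>>> carry_out --motion '[[[0,0,0.1],0,0],[[0,0,0.15],0,0],[[0,0,0.15],0,0]]'

```text
t: 15.4
ee_pos: [566.6, 72.3, 247.3]
ee_rot: [-0.0, 1.0, 0.0, 0.0]
ft_force: [0.2, 0.1, 0.4]
grip_width: 14.0
finger_force: 15.0
```

```bash
cat > f.py <<'E'
from h import *
f=[]
for i in range(6): grab_frame("side");o=get_obs();f.append(o["ft_force"])
print(np.round(np.mean(f,0),2),np.round(o["ee_pos"],1),o["t"])
E
python3 f.py
```

```text
[ 0.72 -0.63 -0.25] [566.5  72.3 247.3] 15.7
```

>>> carry_out --motion '[[[0,0,0.05],0,0],[[0,0,0.05],0,0]]'

```text
t: 15.9
ee_pos: [566.4, 72.4, 246.8]
ee_rot: [-0.0, 1.0, 0.0, 0.0]
ft_force: [0.3, -0.8, 0.9]
grip_width: 13.7
finger_force: 15.0
```

```bash
python3 f.py
python3 - <<'E'
from h import *
p=grab_frame("wrist")
u=proj(p,[[566,72,218]])[0];print(u)
x,y=int(u[0])-60,int(u[1])-75;print(x,y);save(p,"w7.png",cv2.resize(p["pixels"][y:y+100,x:x+120],None,fx=6,fy=6,interpolation=cv2.INTER_CUBIC))
E
```

```text
[ 0.85 -0.15  0.28] [566.4  72.4 246.8] 16.2
[325.04038161 230.18507845]
265 155
```

View pics/w7.png

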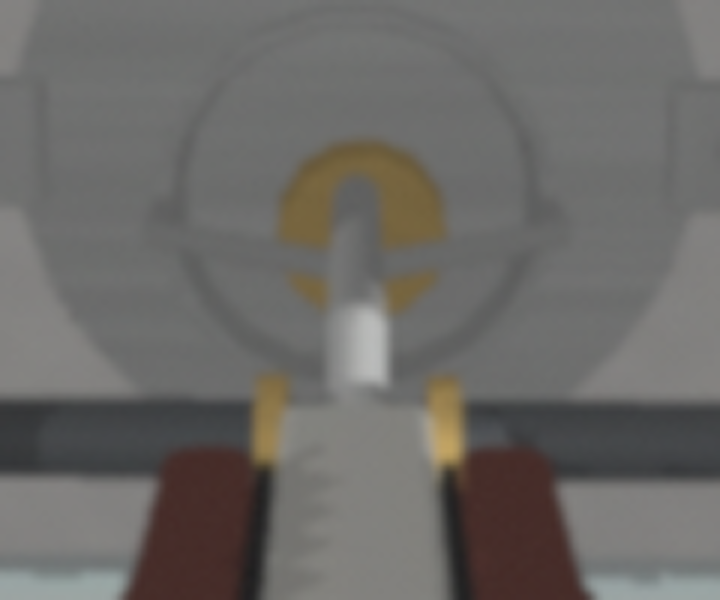

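The wire at column 358 sits midway between the collars at 271 and 445, and the bar carries the weight. Releasing and rising.

>>> carry_out --motion '[[[0,0,0],0,0.1],[[0,0,0],0,0.25],[[0,0,0],0,0.4],[[0,0,0],0,0.4],[[0,0,0],0,0.4],[[0,0,-1],0,0.4],[[0,0,-2.5],0,0.4],[[0,0,-4.5],0,0.4]]'

```text
t: 17.05
ee_pos: [565.9, 72.3, 292.1]
ee_rot: [-0.0, 1.0, -0.0, -0.001]
ft_force: [0.7, 0.1, -0.7]
grip_width: 35.6
finger_force: 0.0
```

>>> carry_out --motion '[[[0,0,-2],0,0.4],[[0,0,-6],0,0.4],[[0,0,-10],0,0.4],[[0,0,-11.5],0,0.4]]'

```text
t: 17.45
ee_pos: [567.6, 72.5, 412.1]
ee_rot: [-0.0, 1.0, 0.0, 0.003]
ft_force: [0.8, -0.1, 0.5]
grip_width: 34.9
finger_force: 0.0
```

```bash
python3 f.py
python3 - <<'E'
from h import *
p=grab_frame("wrist");im=p["pixels"].astype(int)
print("pred",proj(p,[[566,72,274],[566,72,96+17]]))
m=((im.min(2)>195)).astype(np.uint8);n,l,s,c=cv2.connectedComponentsWithStats(m)
for i in range(1,n):
    if s[i,4]>60: print(s[i],np.round(c[i]))
hsv=cv2.cvtColor(p["pixels"],cv2.COLOR_RGB2HSV)
m=cv2.inRange(hsv,(12,90,70),(32,255,255));n,l,s,c=cv2.connectedComponentsWithStats(m)
for i in range(1,n):
    if s[i,4]>40: print("brass",s[i],np.round(c[i]))
print(boxes_of("basket_handle",p),boxes_of("specimen",p));save(p,"w8.png")
plan((674,72,380),np.pi/2);plan((674,72,296),np.pi/2)
E
```

```text
[ 0.06 -0.12  0.17] [565.6  72.2 405.1] 17.75
pred [[325.04079106 192.27106363]
 [324.92094312 164.9409591 ]]
[ 218   10  215  251 5993] [320.  99.]
[295  20  18  11 194] [304.  25.]
[317  20  18  11 193] [325.  25.]
[339  20  17  11 185] [347.  25.]
[360  20  18  12 186] [369.  25.]
[133  45  18  19 199] [142.  54.]
[11 56 12 12 80] [16. 62.]
[554  74  24  26 489] [566.  86.]
[256  88  14  79 834] [263. 125.]
[382  90  12  72 466] [388. 131.]
[260 185  11  35 306] [265. 202.]
[317 185  16  16 250] [324. 192.]
[118 189  32  22 472] [136. 199.]
[379 189  10  30 216] [384. 202.]
[499 190  36  34 947] [517. 206.]
[540 204  60  57 314] [573. 235.]
[ 285  277   79   18 1364] [324. 286.]
[ 265  353  119   18 2054] [324. 362.]
brass [95  0 12 11 43] [100.   5.]
brass [ 85   9  45  31 442] [110.  24.]
brass [257 162   9  11  86] [261. 167.]
brass [383 164  10  10  86] [388. 168.]
brass [   0  170   43   61 1957] [ 18. 198.]
brass [231 279  20  69 713] [238. 313.]
brass [398 279  20  69 732] [410. 313.]
brass [554 329  20   4  47] [565. 331.]
brass [ 68 340  42  38 748] [ 85. 360.]
brass [ 159  361  388   20 4511] [378. 373.]
[{'centre': [191.3, 66.9], 'score': 0.91}, {'centre': [61.2, 117.1], 'score': 0.91}, {'centre': [322.8, 161.6], 'score': 0.83}, {'centre': [105.5, 20.0], 'score': 0.73}, {'centre': [57.4, 51.4], 'score': 0.72}] [{'centre': [327.8, 161.8], 'score': 0.7}]
t 17.9 pos [565.8  72.3 405.3] th -3.141 shift [-10.82  -0.03   2.51] turn 1.571 F [-0.35  0.11  0.4 ] w 34.8
t 17.9 pos [565.8  72.3 405.3] th -3.141 shift [-10.84  -0.03  10.91] turn 1.571 F [-0.35  0.11  0.4 ] w 34.8
```

>>> carry_out --motion '[[[-3,0,0],0.15,0.6],[[-7,0,0],0.3,0.6],[[-10.8,0,1],0.45,0.6],[[-10.8,0,1],0.6,0.6],[[-10.8,0,1],0.75,0.6],[[-10.8,0,1],0.9,0.6],[[-10.8,0,1],1.05,0.6],[[-10.8,0,1],1.2,0.6],[[-10.8,0,1],1.35,0.6],[[-10.8,0,1],1.5,0.6]]'

```text
t: 18.9
ee_pos: [674.1, 72.4, 395.6]
ee_rot: [0.684, 0.73, -0.001, -0.001]
ft_force: [-0.2, -0.0, 0.2]
grip_width: 52.8
finger_force: 0.0
```

>>> carry_out --motion '[[[0,0,0],0.07,0.6],[[0,0,0],0.07,0.6],[[0,0,0],0.07,0.6]]'

```text
t: 19.2
ee_pos: [674.2, 72.3, 396.0]
ee_rot: [0.706, 0.708, -0.0, -0.0]
ft_force: [0.9, 0.8, -0.3]
grip_width: 53.0
finger_force: 0.0
```

Run:
```python
from h import *
p=grab_frame("wrist")
pts=black(p,(270,140,110,110));r=cv2.minAreaRect(pts.astype(np.float32));print(r,len(pts),"pred",proj(p,[[674,72,315.5]]),at(p,r[0],315.5))
plan((674,72,296),np.pi/2)
```

```text
((324.0078125, 203.50807189941406), (13.395137786865234, 91.16312408447266), 0.9093804955482483) 1218 pred [[323.47473145 206.5791282 ]] [674.38706423  74.33482168 315.5       ]
t 19.25 pos [674.2  72.3 396.1] th 1.574 shift [-0.03 -0.02 10.01] turn 0.003 F [ 0.32 -0.75  0.66] w 52.8
```

Handle found at x = 674. Grip it and pull the lid shut, with slow last rows toward the stop.

>>> carry_out --motion '[[[0,0,4],0,0.6],[[0,0,8],0,0.6],[[0,0,10],0,0.6],[[0,0,10],0,0.6],[[0,0,10],0,0],[[0,0,10],0,0],[[0,0,10],0,0],[[0,0,10],0,0],[[0,0,10],0,0],[[0,0,10],0,0]]' --grip_force 8

```text
t: 20.25
ee_pos: [674.4, 72.4, 297.2]
ee_rot: [0.707, 0.707, 0.0, 0.0]
ft_force: [-1.0, 0.0, 2.2]
grip_width: 12.2
finger_force: 8.0
```

>>> carry_out --motion '[[[0,0,0],0,0],[[0,-2,0],0,0],[[0,-4.5,0],0,0],[[0,-7,0],0,0],[[0,-9.5,0],0,0],[[0,-12,0],0,0],[[0,-14,0],0,0],[[0,-16,0],0,0],[[0,-17,0],0,0],[[0,-17.2,0],0,0]]'

```text
t: 21.25
ee_pos: [501.7, 73.5, 297.1]
ee_rot: [0.707, 0.707, 0.001, -0.0]
ft_force: [2.1, 6.1, -0.3]
grip_width: 11.7
finger_force: 8.0
```

>>> carry_out --motion '[[[0,-0.1,0],0,0],[[0,-0.2,0],0,0],[[0,-0.3,0],0,0],[[0,-0.4,0],0,0],[[0,-0.5,0],0,0],[[0,-0.5,0],0,0]]'

```text
t: 21.85
ee_pos: [497.8, 73.5, 297.1]
ee_rot: [0.707, 0.707, 0.002, -0.0]
ft_force: [1.0, 6.5, 1.0]
grip_width: 11.9
finger_force: 8.0
```

>>> carry_out --motion '[[[0,-0.1,0],0,0],[[0,-0.2,0],0,0],[[0,-0.3,0],0,0],[[0,-0.4,0],0,0],[[0,-0.4,0],0,0]]'

```text
t: 22.35
ee_pos: [495.7, 73.5, 297.1]
ee_rot: [0.707, 0.707, 0.003, 0.001]
ft_force: [8.5, 6.1, -5.0]
grip_width: 11.9
finger_force: 8.0
```

The stop is felt (8.5 N) at x = 495.7. Releasing and rising.

>>> carry_out --motion '[[[0,0.2,0],0,0],[[0,0.25,0],0,0.2],[[0,0.25,0],0,0.5],[[0,0.25,0],0,0.6],[[0,0.25,0],0,0.6],[[0,0.25,-3],0,0.6],[[0,0.25,-7],0,0.6],[[0,0.25,-10],0,0.6],[[0,0.25,-10],0,0.6]]'

```text
t: 23.25
ee_pos: [497.8, 72.3, 401.2]
ee_rot: [0.707, 0.707, 0.003, 0.002]
ft_force: [0.1, 1.0, -0.3]
grip_width: 53.0
finger_force: 0.0
```

Run:
```python
from h import *
p=grab_frame("wrist")
pts=black(p,(270,140,110,110));r=cv2.minAreaRect(pts.astype(np.float32));print(r,len(pts),"handle",at(p,r[0],315.5),"edge err vs closed 496")
im=p["pixels"];print(proj(p,[[566,72,274]]),[(b["centre"],b["score"]) for b in boxes_of("basket_handle",p)])
S=grab_frame("side");print(proj(S,[[566,72,274]]),[(b["centre"],b["score"]) for b in boxes_of("basket_handle",S)])
print(get_obs()["t"],get_obs()["ee_pos"])
```

```text
((320.9999694824219, 200.49996948242188), (88.99998474121094, 11.999998092651367), 90.0) 1141 handle [496.4716717   75.30733538 315.5       ] edge err vs closed 496
[[401.06126741 191.88806972]] [([322.1, 363.0], 0.88), ([252.1, 341.2], 0.86), ([278.9, 272.5], 0.69), ([273.2, 364.1], 0.67), ([384.7, 177.2], 0.66)]
[[364.53022449 211.60871795]] [([222.5, 219.1], 0.89), ([224.9, 188.4], 0.85), ([253.4, 176.4], 0.67), ([291.4, 194.4], 0.62), ([360.1, 211.6], 0.32), ([185.4, 197.0], 0.25)]
23.45 [495.06726498  72.01482507 395.24946402]
```

```bash
python3 -c "
from workcell import *
print(sign_off())"
```

```text
the job is handed in; nothing more can be done
None
```

The basket hangs by its crook on the crossbar between the collars and was let go there. The lid is shut against its stop, the arm is clear, and the job was handed in at about 23 s; it returned no verdict.

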